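Eject a drilled bar from its jig and hold it level

TASK

Push the drilling jig's spring ejector tab all the way in so that the wooden bar slides out from under the cover, then back off and let the ejector spring home. Pick the ejected bar up off the jig, keep it level, and finish while still holding it in the gripper, level and still, with clear air of at least 10 cm between it and the jig's bed. Leave the other things on the jig and in the tray where they are.

Things in the scene. Friction and masses are not known exactly. Their poses are not given: they have to be found in the camera images.
- jig: Drilling jig fixed to the bench: white-faced board base 285 x 210 x 18 mm, x from -150 to +135 mm; its top (18 mm above the bench) is the bed. Origin on the bench surface under the bar's middle when the bar is home. x: direction in which the bar is pushed out (roughly away from the robot); z up. The bed ahead of the cover is open up to a lip 8 mm high that starts at x = 127 mm.
- cover (a point): Middle of the top of the jig's aluminium cover, 62 mm above the bench; axes parallel to the jig's. The cover is 34 mm (x, 17 mm either side of this point) x 202 mm (y) x 8 mm, on wooden cheeks at its two ends with 157 mm between them. Screws and drill bushes on it reach 68 mm above the bench. The bar starts beneath it.
- ejector (a joint): Spring ejector slide, in m: 0 home, 0.075 fully in at its stop; moves along the jig's +x. The spring pushes back 3 N at home, 6 N fully in; damping and the bar add about 2 N at 50 mm/s. Let go, it springs home within about a second. Its 100 mm wide pusher starts about 1 mm behind the bar; fully in, it leaves the bar about 74 mm ahead of its home, 48 mm clear of the cover.
- ejector_tab (a point): Middle of the top edge of the rear face of the ejector's upright steel tab (the face to push, looking to the jig's -x, towards the robot). The tab is 44 mm wide (y), 12 mm thick (x), reaches from 20 to 75 mm above the bench, behind the cover. The point moves with the slide; axes parallel to the jig's.
- bar: Hardwood bar to be ejected and lifted, 28 mm (x) x 150 mm (y) x 34 mm (z), mass about 0.18 kg, with a 10 mm thick brass cap on its +y end (left end seen from the robot). Origin at centre of underside; z up. It starts flat on the bed under the cover (underside 18 mm above the bench).
- bar_balance (a point): Balance point of the bar, 30 mm from its middle towards the brass-capped end, at half its height (17 mm above its underside). Grip across the 28 mm width here so that it hangs level.
- spare_bar: Identical spare bar lying in the grey tray, NOT the one to lift; origin as for the bar. Leave alone.
- foot: Dark turned wooden foot, 36 mm across, 40 mm tall, in the tray; origin at centre of underside. Leave alone.
- bush: Brass ring, 28 mm across, 20 mm tall, standing on the jig's rear deck left of the tab (about 80 mm to the jig's +y of the tab). Leave alone.
- stop_block: Dark steel block 30 x 25 x 22 mm on the jig's rear deck right of the tab (about 80 mm to the jig's -y). Leave alone.
There are look-alikes about, which are no part of the job. Leave any blue look-alike of the bar alone.

How it is judged:
By the outcome, as a careful person would: the job done as asked, in the order asked, and still so for the second after the job is handed in, while the arm keeps its last pose, push and grip.
It also fails if it takes over 48 s, if anything falls off the work surface, if the arm or the gripper's body presses on something with over 40 N, if the wrist force passes 120 N, or if a joint passes its speed limit or range.

ROBOT

A 6-joint arm with a two-finger parallel gripper is mounted at the origin on the work surface. World frame = base frame: x ahead of the robot, y to its left, z up, the work surface at z = 0. Lengths are in mm, angles in degrees, forces in N, time in s.
With the tool pointing down it reaches from about 325 to 925 mm from the base axis. Payload 3.1 kg.
Tool frame: the origin (TCP) lies at the very end of the fingers, on their centre line; the grasp point (between the pads) lies 19 mm behind it; z points along the fingers, y is the direction in which the jaws open and shut (so a half turn about z gives the same grasp; the last joint's range is limited). The gripper opens to 85 mm and grips with 20 to 120 N. Pads are 22 mm wide; open, the fingers measure 114 mm over their backs; the gripper's body (76 mm by 85 mm) begins 54 mm behind the grasp point. The pads swing forward as they close: fully open they stand 13 mm farther back than shut.
Start: joints at [67.196, 12.427, 92.441, -0, 75.132, -6.429], TCP at [176.184, 599.665, 231.3] pointing down, gripper open.
Joint ranges: [-157.48, 157.48], [-44.54, 120.13], [17.64, 146.25], [-64.5, 244.5], [7.68, 150.69], [-147.95, 147.95]. Speed limits (degrees/s): [159.86, 159.86, 180, 180, 180, 180].

INTERFACE

Orientations are given as [roll, pitch, yaw] about the fixed x, y, z axes, in that order (R = Rz(yaw) Ry(pitch) Rx(roll)).
In Python, from rig import robot, eyes gives the robot as it stands. The module is installed in compiled form; this text tells all that it offers.
- The arm moves only by the tool move_arm, never from a script. Its argument "motion" is a list of rows, each a list of 3 entries, a list of its own where there are three numbers: the turn, a rotation vector about the tool's x, y, z normalised to -1 to 1, where 1 is 30 degrees, then the shift along the tool's x, y, z normalised to -1 to 1, where 1 is 10 cm, then the opening, from 0 (shut) to 1 (fully open). In form: [[[rx, ry, rz], [tx, ty, tz], claw], ...]. A call has 1 to 10 rows; each row is the pose to reach, as a shift and turn from the pose commanded when the call began, along the tool's axes at that moment; what a row does not reach only later rows make up. A row lasts 1/12 s, in which the tool goes at most 41.7 mm and 7.16 degrees, less where a joint would pass 70% of its speed; a pose out of reach is approached as far as the arm can. A call with a number of a shift or a turn outside -1 to 1 is refused whole. A call with a gripper value outside its range is refused whole. The fingers move at their own pace and stop on an object; "grip_force" is the grip in N (left out, the last holds). Time passes only in rows, so rows that repeat a pose let the fingers close. It gives the time, the measured TCP pose, the force and the opening at its end, in the units of the state.
- robot.read_state(): the state, without advancing time (a new reading comes with each control period).
- eyes.grab_frame(name): name is "scene" or "top" or "wrist"; returns a dict with "pixels" (420x560x3 uint8, red, green, blue), "z_map" (420x560 float32, mm along the optical axis (not along the pixel's ray), 0 where there is no reading), "fx", "fy", "cx", "cy" (pixels), "R" (3x3) and "t" (3): a world point X has camera coordinates R X + t; the wrist camera has in their place "hand_eye" (4x4, takes a point from camera to tool coordinates, whose origin is the TCP and whose axes are the flange's). Camera axes: x right, y down, z forward; pixel columns grow to the right and rows downward; lengths in mm; the calibration is good to about 2 mm. A picture is of the moment at which its call begins: read the wrist's pose just before it.
- robot.sign_off(): hands the job in, once; it reports no verdict.
The state is a dict: "clock": time; "q": joint angles; "qd": joint speeds; "effort": joint torques, N m; "position": TCP position; "tool_rot": TCP orientation; "force": force on the tool from outside, world axes, zero at the start; "ft_torque": the same for the moment, N m; "width": finger opening in mm.
Only numpy, scipy, OpenCV 4.12 (cv2) and the standard library are available. Lean on these libraries where they do the work, as an engineer would, in place of code of your own. Each camera call takes 0.05 s, during which the arm holds its last target.

## Working session

There is one attempt and no reset: what is moved stays moved. The work goes in short steps, Python scripts to look and compute and a tool call to move; the robot and the scene stay as the last step left them, time stands still between calls to the robot, and variables do not carry over. Pictures are saved under pics/ and viewed, and the job is handed in when it is done.

Besides the shell and the picture viewer there is one more tool, called after ">>>" as name(argument=value, ...) on one line, values as JSON. move_arm: Moves the arm, as the interface text tells. Scaled input: -1 to 1 covers 10 cm each way for a shift and 30 degrees each way for a turn. Its arguments: {"type":"object","properties":{"motion":{"type":"array"},"grip_force":{"type":"number"}},"required":["motion"]}

```bash
mkdir -p pics; cat > h.py <<'E'
import numpy as np, cv2
from rig import robot, eyes
def grab(n):
    s=robot.read_state(); f=eyes.grab_frame(n); f['state']=s; return f
def save(f,p,crop=None,k=1):
    im=f['pixels'][:,:,::-1]
    if crop: im=im[crop[1]:crop[3],crop[0]:crop[2]]
    im=cv2.resize(im,None,fx=k,fy=k,interpolation=cv2.INTER_CUBIC); cv2.imwrite(p,im)
def pt(f,u,v,z=None):
    u=np.asarray(u,float);v=np.asarray(v,float)
    d=np.stack([(u-f['cx'])/f['fx'],(v-f['cy'])/f['fy'],np.ones_like(u)],-1)
    R=np.array(f['R']);t=np.array(f['t']);c=-R.T@t; w=d@R
    if z is None:
        zz=f['z_map'][v.astype(int),u.astype(int)]; return c+w*zz[...,None]
    return c+w*((z-c[2])/w[...,2])[...,None]
def proj(f,X):
    p=np.asarray(X)@np.array(f['R']).T+np.array(f['t']); return np.stack([p[...,0]/p[...,2]*f['fx']+f['cx'],p[...,1]/p[...,2]*f['fy']+f['cy']],-1)
E
python3 - <<'E'
from h import *
print(robot.read_state())
for n in ('scene','top'):
    f=grab(n); save(f,f'pics/{n}0.png'); np.savez(f'{n}0.npz',**{k:v for k,v in f.items() if k!='state'})
    print(n,f['fx'],f['cx'],f['cy'],(-np.array(f['R']).T@np.array(f['t'])))
E
```

```text
{'clock': 0.0, 'q': array([ 6.71963018e+01,  1.24767750e+01,  9.25303057e+01, -3.36407766e-04,
        7.51336175e+01, -6.42870543e+00]), 'qd': array([-0.03917116,  0.0296973 , -0.07759338, -0.04214433, -0.09440055,
       -0.00915806]), 'effort': array([ 5.70563025e-04, -3.96849024e+01, -3.03854012e+01, -2.52456130e-04,
        9.75988980e-03, -6.20964656e-06]), 'position': array([175.85643412, 598.87605466, 229.95145759]), 'tool_rot': array([-1.79860150e+02, -1.54306142e-02,  1.63625075e+02]), 'force': array([ 0.32649377, -0.19682008,  0.38267653]), 'ft_torque': array([-0.01328769,  0.02786404, -0.01399784]), 'width': 85.35218429508234}
scene 412.85690468656196 275.3727566450823 207.9806790775944 [1053.38353846  514.21922768  669.43094439]
top 544.7188843085273 284.37383090458854 203.5392108569733 [ 366.15515449   21.02398049 1507.69946063]
```

```bash
sleep 1; ls pics
```

```text
scene0.png
top0.png
```

View pics/scene0.png

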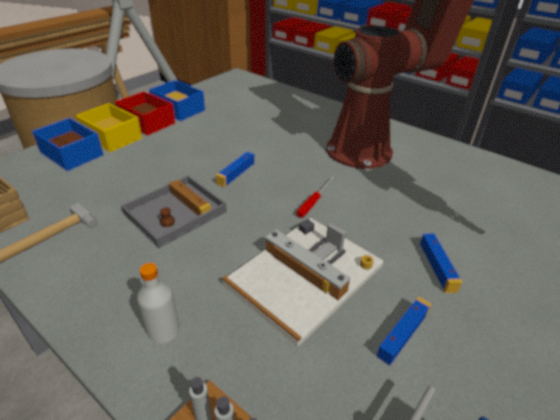

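View pics/top0.png

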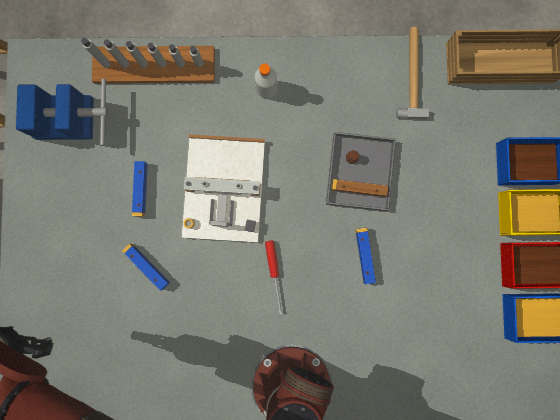

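Top view: the jig board has corners near (188,136), (265,138), (261,242) and (182,238). The cover strip is at (222,187), the tab near (221,210), the brass bush at (190,223) and the dark block at (250,226).
Things that could be mistaken for the bar: the wooden bar under the cover at (222,190), which is the one I want; the spare in the tray at (361,188); and blue bars at (139,188), (146,267) and (366,256). Next I'll take a close crop and measure.

```bash
python3 - <<'E'
from h import *
f=dict(np.load('top0.npz')); g=dict(np.load('scene0.npz'))
save(f,'pics/topcrop.png',(170,125,280,250),5)
save(g,'pics/scenecrop.png',(210,200,400,350),4)
hsv=cv2.cvtColor(f['pixels'],cv2.COLOR_RGB2HSV)
m=((hsv[...,1]<45)&(hsv[...,2]>185)).astype(np.uint8)
n,l,st,c=cv2.connectedComponentsWithStats(m); 
m2=np.zeros_like(m); m2[130:245,175:272]=m[130:245,175:272]
m2=cv2.morphologyEx(m2,cv2.MORPH_OPEN,np.ones((3,3)))
ys,xs=np.nonzero(m2); r=cv2.minAreaRect(np.stack([xs,ys],1).astype(np.float32)); b=cv2.boxPoints(r); print(r,b)
print(pt(f,b[:,0],b[:,1],18).round(1))
# heightmap
vv,uu=np.mgrid[130:245,175:272]; P=pt(f,uu.ravel(),vv.ravel()).reshape(vv.shape+(3,))
for lo,hi in((14,24),(48,58),(58,66),(66,72),(70,80)):
    k=(P[...,2]>lo)&(P[...,2]<hi); q=P[k]; print(lo,hi,k.sum(),q.mean(0).round(1) if k.sum() else '')
k=(P[...,2]>57)&(P[...,2]<70)
rr=cv2.minAreaRect(P[k][:,:2].astype(np.float32)); print(rr)
E
```

```text
((222.70101928710938, 189.71826171875), (76.14141082763672, 99.88174438476562), 3.900493860244751) [[181.32132 236.95374]
 [188.11566 137.30334]
 [264.08072 142.48279]
 [257.28638 242.13318]]
[[404.2 297.5  18. ]
 [679.9 280.4  18. ]
 [663.3  70.   18. ]
 [388.1  90.3  18. ]]
14 24 5196 [539.8 183.1  18.6]
48 58 144 [537.7 177.3  55.2]
58 66 715 [539.7 185.1  62. ]
66 72 180 [527.  180.1  68.1]
70 80 92 [463.7 186.1  74. ]
((495.50189208984375, 185.90896606445312), (201.97998046875, 125.71558380126953), 86.46050262451172)
```

View pics/topcrop.png

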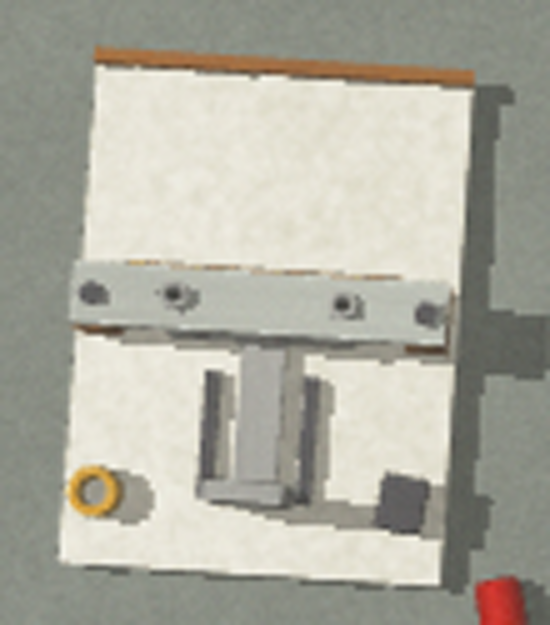

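View pics/scenecrop.png

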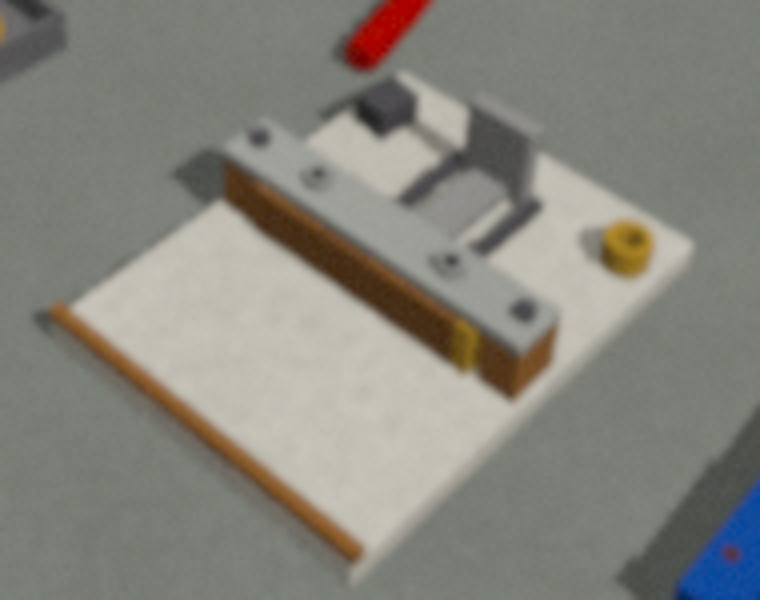

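The crop shows the wooden bar with its brass cap at the left (+y) end under the aluminium cover. The tab's rear face is at the robot side, at about (218,224) full-frame. Next I'll fit the cover and the tab.

```bash
python3 - <<'E'
from h import *
f=dict(np.load('top0.npz')); g=dict(np.load('scene0.npz'))
vv,uu=np.mgrid[130:245,175:272]; P=pt(f,uu.ravel(),vv.ravel()).reshape(vv.shape+(3,))
def rect(k):
    n,l,st,c=cv2.connectedComponentsWithStats(k.astype(np.uint8)); i=1+np.argmax(st[1:,4]); q=P[l==i]
    return cv2.minAreaRect(q[:,:2].astype(np.float32)), np.median(q[:,2]), len(q)
print('cover',rect((P[...,2]>52)&(P[...,0]>500)))
print('tab',rect((P[...,2]>66)&(P[...,0]<490)))
k=(P[...,2]>11)&(P[...,2]<85)
print('board',rect(k))
# scene cloud tab/cover
vv,uu=np.mgrid[200:350,210:400]; P=pt(g,uu.ravel(),vv.ravel()).reshape(vv.shape+(3,))
print('cover s',rect((P[...,2]>57)&(P[...,2]<66)&(P[...,0]>500)))
print('tab s',rect((P[...,2]>68)&(P[...,0]<500)))
print('board s',rect((P[...,2]>11)&(P[...,2]<85)))
# tab edges in top by ray at z75
for c in [(197,497),(282,505),(197,482),(282,484)]:
    print(pt(f,170+c[0]/5,125+c[1]/5,75).round(1))
for c in [(476,94),(540,128)]:
    print('s',pt(g,210+c[0]/4,200+c[1]/4,75).round(1))
E
```

```text
cover (((540.5839233398438, 183.13250732421875), (202.11990356445312, 37.04072189331055), 85.8611068725586), np.float64(62.32196158526676), 997)
tab (((438.52215576171875, 190.0011749267578), (44.5125732421875, 10.944101333618164), 89.57706451416016), np.float64(74.81051170526871), 80)
board (((538.5759887695312, 183.67425537109375), (210.9530029296875, 285.908935546875), 85.8277816772461), np.float64(19.569228027368695), 7812)
cover s (((539.9948120117188, 181.45504760742188), (203.2884979248047, 36.99541473388672), 85.76522827148438), np.float64(63.11004271040292), 1174)
tab s (((438.37774658203125, 190.23062133789062), (43.45431137084961, 13.66748332977295), 85.41350555419922), np.float64(75.21077271885059), 118)
board s (((537.1956787109375, 181.97518920898438), (211.4495086669922, 287.946044921875), 85.94833374023438), np.float64(20.335937645958666), 10531)
[435.  213.3  75. ]
[430.4 168.7  75. ]
[442.9 213.4  75. ]
[441.4 168.6  75. ]
s [435.8 169.   75. ]
s [436.8 211.3  75. ]
```

```bash
cat > c.py <<'E'
import numpy as np
from scipy.spatial.transform import Rotation as Ro
# commanded pose log: list of (turn,shift) of final row per call
def pose(log,p=(176.184,599.665,231.3),yaw=163.625):
    R=Ro.from_euler('z',yaw,degrees=True)*Ro.from_euler('x',180,degrees=True); p=np.array(p,float)
    for t,s in log:
        p=p+R.apply(np.array(s)*100); R=R*Ro.from_rotvec(np.radians(np.array(t)*30))
    return p,R
def need(p,R,tgt,yaw):
    Rt=Ro.from_euler('z',yaw,degrees=True)*Ro.from_euler('x',180,degrees=True)
    return (np.degrees((R.inv()*Rt).as_rotvec())/30).round(3), (R.inv().apply(np.array(tgt)-p)/100).round(3)
O=np.array([545.4,182.3]);J=-4.15
def jig(x,y,z):
    a=np.radians(J); return np.array([O[0]+x*np.cos(a)-y*np.sin(a),O[1]+x*np.sin(a)+y*np.cos(a),z])
E
python3 - <<'E'
from c import *
log=[]
A=np.array([176.184,599.665,231.3]);B=jig(-152,0,160); print(B)
for i in range(1,6):
    p,R=pose(log); yaw=163.625-77.775*min(i/3,1)
    t,s=need(p,R,A+(B-A)*i/5,yaw); t=t.round(2);s=s.round(2); print(t,s); log.append((t,s))
p,R=pose(log);print(p,R.as_euler('xyz',degrees=True))
E
```

```text
[393.7985425  193.29991294 160.        ]
[ 0.   -0.    0.86] [-0.65 -0.66  0.14]
[-0.   -0.    0.87] [-0.86 -0.31  0.14]
[-0.   -0.    0.86] [-0.92  0.11  0.15]
[-0. -0.  0.] [-0.78  0.49  0.14]
[-0. -0.  0.] [-0.78  0.49  0.14]
[393.80079819 193.33959044 160.3       ] [180.      0.     85.925]
```

>>> move_arm(motion=[[[0,0,0.22],[-0.16,-0.16,0.03],1],[[0,0,0.43],[-0.32,-0.33,0.07],0.5],[[0,0,0.65],[-0.49,-0.5,0.1],0],[[0,0,0.86],[-0.65,-0.66,0.14],0],[[0,0,0.86],[-0.65,-0.66,0.14],0]], grip_force=60)

```text
clock: 0.52
position: [220.7, 514.1, 215.3]
tool_rot: [-179.7, 0.2, 137.5]
force: [-0.1, 0.8, -0.2]
width: 38.6
```

>>> move_arm(motion=[[[0,0,0.22],[-0.21,-0.08,0.03],0],[[0,0,0.43],[-0.43,-0.15,0.07],0],[[0,0,0.65],[-0.64,-0.23,0.1],0],[[0,0,0.87],[-0.86,-0.31,0.14],0],[[0,0,0.87],[-0.86,-0.31,0.14],0]])

```text
clock: 0.93
position: [263.4, 434.3, 201.8]
tool_rot: [-179.9, 0.2, 111.5]
force: [0.1, 0.6, 0.3]
width: 0.1
```

>>> move_arm(motion=[[[0,0,0.22],[-0.23,0.03,0.04],0],[[0,0,0.43],[-0.46,0.05,0.07],0],[[0,0,0.65],[-0.69,0.08,0.11],0],[[0,0,0.86],[-0.92,0.11,0.15],0],[[0,0,0.86],[-0.92,0.11,0.15],0]])

```text
clock: 1.35
position: [307.7, 353.8, 187.3]
tool_rot: [-180.0, 0.1, 85.8]
force: [0.1, 0.7, -1.5]
width: 0.0
```

>>> move_arm(motion=[[[0,0,0],[-0.26,0.16,0.05],0],[[0,0,0],[-0.52,0.33,0.09],0],[[0,0,0],[-0.78,0.49,0.14],0]])

```text
clock: 1.6
position: [351.0, 275.3, 174.8]
tool_rot: [179.9, -0.1, 86.2]
force: [1.2, -0.2, -0.3]
width: -0.1
```

>>> move_arm(motion=[[[0,0,0],[-0.26,0.16,0.05],0],[[0,0,0],[-0.52,0.33,0.09],0],[[0,0,0],[-0.78,0.49,0.14],0],[[0,0,0],[-0.78,0.49,0.14],0],[[0,0,0],[-0.78,0.49,0.14],0]])

```text
clock: 2.02
position: [394.4, 193.4, 160.3]
tool_rot: [-180.0, -0.1, 85.9]
force: [-0.2, -0.1, 0.4]
width: 0.1
```

```bash
python3 - <<'E'
from h import *
f=grab('wrist'); save(f,'pics/w1.png'); s=f['state']
from scipy.spatial.transform import Rotation as Ro
R=Ro.from_euler('xyz',s['tool_rot'],degrees=True).as_matrix()
H=np.array(f['hand_eye']); T=np.eye(4);T[:3,:3]=R;T[:3,3]=s['position']; C=np.linalg.inv(T@H); f['R']=C[:3,:3];f['t']=C[:3,3]
vv,uu=np.mgrid[0:420,0:560]; P=pt(f,uu.ravel(),vv.ravel()).reshape(420,560,3)
k=(P[...,2]>71)&(P[...,2]<80)&(f['z_map']>50)&(abs(P[...,0]-438)<25)
print(k.sum(), cv2.minAreaRect(P[k][:,:2].astype(np.float32)),np.median(P[k][:,2]))
c=[P[k][:,0].min(),P[k][:,1].min(),P[k][:,1].max()];print(c)
g=grab('scene'); save(g,'pics/s1.png')
E
```

```text
1046 ((435.4054260253906, 190.1605682373047), (44.05659484863281, 12.40101432800293), 86.04386901855469) 74.23055863010802
[np.float64(428.0136451037171), np.float64(168.0905011574231), np.float64(212.39789843821467)]
```

View pics/w1.png

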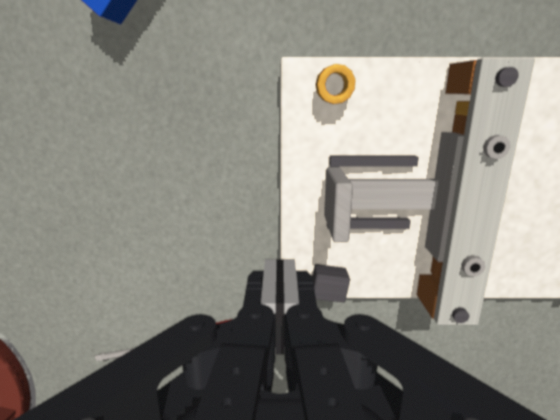

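The wrist view shows the tab at (339,203), centred at (435,190) and 44 mm wide, which agrees with the other two views. The fingers are behind it with about 20 mm of gap. I'll go down now.

>>> move_arm(motion=[[[0,0,0],[0,0,0.3],0],[[0,0,0],[0,0,0.6],0],[[0,0,0],[0,0,0.8],0],[[0,0,0],[0,0,0.9],0],[[0,0,0],[0,0,0.9],0]])

```text
clock: 2.53
position: [391.1, 193.9, 68.0]
tool_rot: [-179.7, 0.1, 86.1]
force: [-0.2, 0.6, 0.0]
width: 0.1
```

>>> move_arm(motion=[[[0,0,0],[0.01,0,0.15],0],[[0,0,0],[0.01,0,0.28],0],[[0,0,0],[0.01,0,0.28],0]])

```text
clock: 2.78
position: [393.1, 194.9, 41.8]
tool_rot: [-179.9, 0.0, 86.0]
force: [-0.2, -0.6, 0.4]
width: 0.0
```

```bash
python3 - <<'E'
from h import *
print(robot.read_state()['position'],robot.read_state()['force'])
g=grab('scene'); save(g,'pics/s2.png',(230,170,400,310),4)
E
```

```text
[393.11570296 194.93052712  41.81536714] [-0.24431971 -0.55419256  0.44408195]
```

View pics/s2.png

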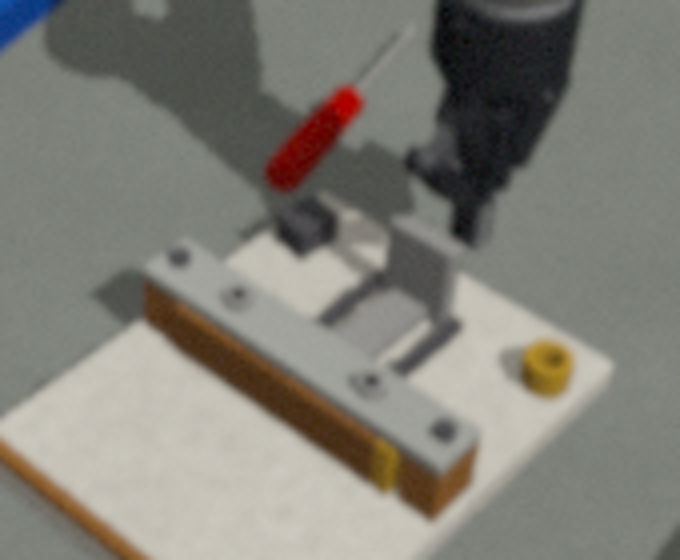

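The scene view shows the fingertips at (470,230) in the crop, behind the tab's rear face with a gap, and the rest undisturbed. Now pushing at about 50 mm/s.

>>> move_arm(motion=[[[0,0,0],[-0.01,0.06,0],0],[[0,0,0],[-0.015,0.11,0],0],[[0,0,0],[-0.015,0.15,0],0],[[0,0,0],[-0.015,0.19,0],0],[[0,0,0],[-0.015,0.23,0],0],[[0,0,0],[-0.015,0.27,0],0],[[0,0,0],[-0.015,0.31,0],0],[[0,0,0],[-0.015,0.35,0],0],[[0,0,0],[-0.015,0.39,0],0],[[0,0,0],[-0.015,0.43,0],0]])

```text
clock: 3.67
position: [435.0, 189.7, 41.9]
tool_rot: [-179.7, 0.0, 85.9]
force: [-6.0, 0.8, 4.4]
width: 0.0
```

>>> move_arm(motion=[[[0,0,0],[0,0.04,0],0],[[0,0,0],[0,0.08,0],0],[[0,0,0],[0,0.12,0],0],[[0,0,0],[0,0.16,0],0],[[0,0,0],[0,0.2,0],0],[[0,0,0],[0,0.24,0],0],[[0,0,0],[0,0.28,0],0],[[0,0,0],[0,0.32,0],0],[[0,0,0],[0,0.36,0],0],[[0,0,0],[0,0.4,0],0]])

```text
clock: 4.5
position: [474.2, 186.9, 41.8]
tool_rot: [-179.6, 0.1, 85.9]
force: [-7.8, 0.0, 6.3]
width: -0.2
```

>>> move_arm(motion=[[[0,0,0],[0,0.03,0],0],[[0,0,0],[0,0.06,0],0],[[0,0,0],[0,0.09,0],0],[[0,0,0],[0,0.12,0],0],[[0,0,0],[0,0.14,0],0]])

```text
clock: 4.92
position: [488.1, 185.9, 41.7]
tool_rot: [-179.6, 0.1, 85.9]
force: [-7.0, 0.7, 5.9]
width: 0.0
```

>>> move_arm(motion=[[[0,0,0],[0,0.02,0],0],[[0,0,0],[0,0.03,0],0]])

```text
clock: 5.08
position: [491.1, 185.7, 41.7]
tool_rot: [-179.6, 0.1, 85.9]
force: [-8.2, -0.1, 5.7]
width: 0.1
```

```bash
python3 - <<'E'
from h import *
print(robot.read_state()['position'],robot.read_state()['force'])
g=grab('scene'); save(g,'pics/s3.png',(210,190,400,330),4)
E
```

```text
[491.07145998 185.67064992  41.74325628] [-8.24452215 -0.08834458  5.66705567]
```

View pics/s3.png

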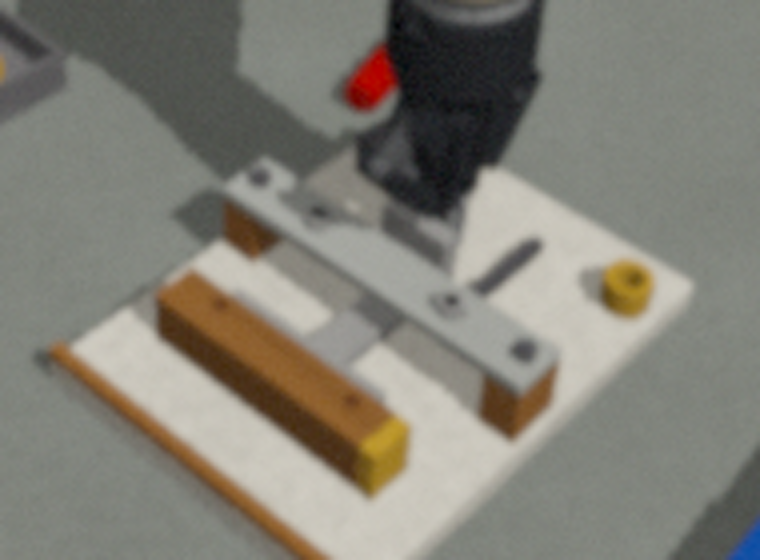

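The bar, with its brass cap at (385,455) in the crop, is out in front of the cover. I'll carry on in small steps until the stop shows as a rise in force.

>>> move_arm(motion=[[[0,0,0],[0,0.015,0],0],[[0,0,0],[0,0.03,0],0]])

```text
clock: 5.3
position: [492.6, 185.5, 41.5]
tool_rot: [-179.4, 0.1, 85.9]
force: [-13.2, 1.7, 9.4]
width: -0.3
```

>>> move_arm(motion=[[[0,0,0],[0,0.01,0],0],[[0,0,0],[0,0.02,0],0]])

```text
clock: 5.47
position: [492.5, 185.5, 41.4]
tool_rot: [-179.2, 0.1, 85.9]
force: [-16.7, 1.7, 12.3]
width: -0.2
```

The position has stalled at 492.5 (I expected about 493) while the force climbs to 17 N, so the ejector is on its stop. Backing off now.

>>> move_arm(motion=[[[0,0,0],[0,-0.06,0],0],[[0,0,0],[0,-0.16,0],0],[[0,0,0],[0,-0.27,0],0],[[0,0,0],[0,-0.38,0],0],[[0,0,0],[0,-0.49,0],0],[[0,0,0],[0,-0.6,0],0],[[0,0,0],[0,-0.7,0],0],[[0,0,0],[0,-0.8,0],0],[[0,0,0],[0,-0.9,0],0],[[0,0,0],[0,-1,0],0]])

```text
clock: 6.3
position: [399.5, 192.9, 43.2]
tool_rot: [179.8, -0.1, 85.9]
force: [-0.5, 0.1, -0.7]
width: -0.1
```

>>> move_arm(motion=[[[0,0,0],[0,-0.05,-0.2],0],[[0,0,0],[0,-0.05,-0.5],0],[[0,0,0],[0,-0.05,-0.8],0],[[0,0,0],[0,-0.05,-1],0],[[0,0,0],[0,-0.05,-1],0]])

```text
clock: 6.72
position: [398.4, 194.4, 148.3]
tool_rot: [179.3, -0.3, 85.9]
force: [1.5, 1.2, 0.0]
width: 0.1
```

```bash
python3 - <<'E'
from h import *
from c import jig
print(robot.read_state()['position'],robot.read_state()['force'])
g=grab('scene'); save(g,'pics/s4.png',(210,190,400,330),4)
f=grab('top'); save(f,'pics/t4.png',(170,125,280,250),5)
for n,F,(v0,v1,u0,u1) in(('top',f,(130,245,175,272)),('scene',g,(190,350,200,400))):
    vv,uu=np.mgrid[v0:v1,u0:u1]; P=pt(F,uu.ravel(),vv.ravel()).reshape(vv.shape+(3,))
    def rect(k):
        nn,l,st,c=cv2.connectedComponentsWithStats(k.astype(np.uint8)); i=1+np.argmax(st[1:,4]); q=P[l==i]
        return cv2.minAreaRect(q[:,:2].astype(np.float32)), np.median(q[:,2]), len(q)
    print(n,'bar',rect((P[...,2]>46)&(P[...,2]<57)&(P[...,0]>575)))
    print(n,'tab',rect((P[...,2]>68)&(P[...,2]<80)&(P[...,0]<500)&(P[...,0]>415)))
E
```

```text
[398.36004667 194.37456125 148.33037828] [1.45661555 1.1956312  0.04184794]
top bar (((619.0582885742188, 176.10836791992188), (150.68112182617188, 29.665266036987305), 85.74634552001953), np.float64(51.83220833935479), 535)
top tab (((438.4463806152344, 173.95555114746094), (10.849967002868652, 7.468369007110596), 70.99742126464844), np.float64(75.02144406487946), 11)
scene bar (((618.3941650390625, 174.39122009277344), (151.19442749023438, 30.489761352539062), 85.54268646240234), np.float64(53.143134523706635), 957)
scene tab (((438.50433349609375, 189.73219299316406), (43.092079162597656, 13.366144180297852), 87.03141784667969), np.float64(75.00179709133488), 120)
```

View pics/t4.png

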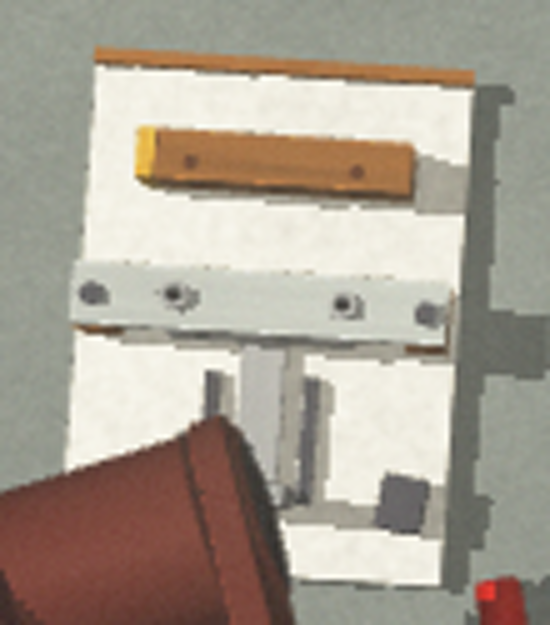

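View pics/s4.png

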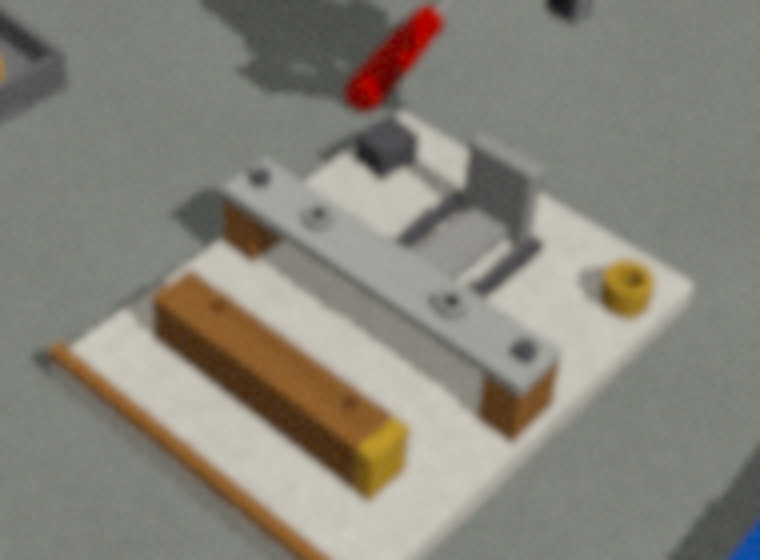

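The ejector tab is home again at (438.5,190). The bar lies at (618.7,176), yaw about -4.3° and top at 52 mm, which matches the expected 74 mm travel. The bush, the block and the tray are untouched.

```bash
python3 - <<'E'
from c import *
Z=(0,0,0)
log=[((0,0,.86),(-.65,-.66,.14)),((0,0,.87),(-.86,-.31,.14)),((0,0,.86),(-.92,.11,.15)),(Z,(-.78,.49,.14)),(Z,(-.78,.49,.14)),
(Z,(0,0,.9)),(Z,(.01,0,.28)),(Z,(-.015,.43,0)),(Z,(0,.4,0)),(Z,(0,.14,0)),(Z,(0,.03,0)),(Z,(0,.03,0)),(Z,(0,.02,0)),(Z,(0,-1,0)),(Z,(0,-.05,-1))]
p,R=pose(log);print(p,R.as_euler('xyz',degrees=True))
print(need(p,R,(620.7,206,120),85.75))
E
```

```text
[393.76526708 192.8408545  142.3       ] [180.      0.     85.925]
(array([-0.   , -0.   ,  0.006]), array([0.293, 2.254, 0.223]))
```

>>> move_arm(motion=[[[0,0,0],[0.04,0.3,0],0],[[0,0,0],[0.08,0.6,0],0],[[0,0,0],[0.13,1,0],0.65]])

```text
clock: 7.07
position: [492.4, 198.5, 139.9]
tool_rot: [-179.7, 0.1, 86.0]
force: [0.2, 0.7, 0.8]
width: 10.8
```

>>> move_arm(motion=[[[0,0,0],[0.04,0.3,0],0.65],[[0,0,0],[0.08,0.6,0],0.65],[[0,0,0],[0.13,1,0],0.65]])

```text
clock: 7.32
position: [593.8, 204.3, 139.2]
tool_rot: [-179.7, 0.1, 85.9]
force: [0.5, -0.5, 0.5]
width: 48.3
```

>>> move_arm(motion=[[[0,0,0],[0.03,0.25,0.1],0.65],[[0,0,0],[0.03,0.25,0.22],0.65],[[0,0,0],[0.03,0.25,0.22],0.65],[[0,0,0],[0.03,0.25,0.22],0.65],[[0,0,0],[0.03,0.25,0.22],0.65]])

```text
clock: 7.73
position: [618.1, 205.7, 118.8]
tool_rot: [-179.8, 0.1, 85.9]
force: [-0.5, -0.5, 0.4]
width: 55.8
```

```bash
python3 - <<'E'
from h import *
from scipy.spatial.transform import Rotation as Ro
f=grab('wrist'); save(f,'pics/w5.png'); s=f['state']; print(s['position'],s['tool_rot'],s['width'])
R=Ro.from_euler('xyz',s['tool_rot'],degrees=True).as_matrix()
H=np.array(f['hand_eye']); T=np.eye(4);T[:3,:3]=R;T[:3,3]=s['position']; C=np.linalg.inv(T@H); f['R']=C[:3,:3];f['t']=C[:3,3]
vv,uu=np.mgrid[0:420,0:560]; P=pt(f,uu.ravel(),vv.ravel()).reshape(420,560,3)
k=(P[...,2]>46)&(P[...,2]<57)&(f['z_map']>50)&(P[...,0]>585)&(P[...,0]<650)
print(k.sum(), cv2.minAreaRect(P[k][:,:2].astype(np.float32)),np.median(P[k][:,2]))
E
```

```text
[618.07956605 205.66779601 118.83025838] [-1.79804781e+02  5.16525241e-02  8.59435897e+01] 55.75983379480917
8546 ((615.9091796875, 175.33206176757812), (150.7050323486328, 28.103580474853516), 85.82144927978516) 51.44838878170103
```

View pics/w5.png

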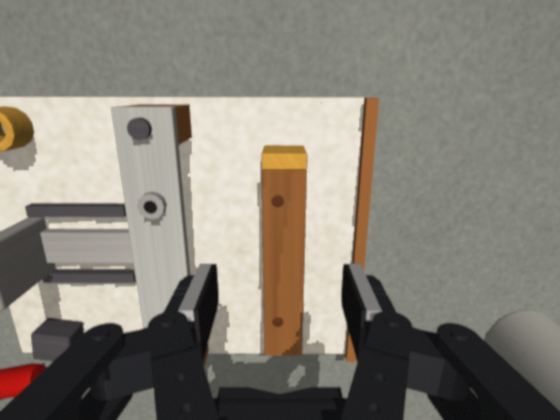

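The wrist view shows the bar at columns 262–306 between the open fingers, with the brass cap at the top (284,157). The wrist fit gives the balance point at (618.1,205.3) and the TCP is at (618.1,205.7), so it's centred. Going down.

>>> move_arm(motion=[[[0,0,0],[0,0,0.25],0.65],[[0,0,0],[0,0,0.5],0.65],[[0,0,0],[0,0,0.7],0.65],[[0,0,0],[0,0,0.82],0.65],[[0,0,0],[0,0,0.9],0.65],[[0,0,0],[0,0,0.9],0.65],[[0,0,0],[0,0,0.9],0.65]])

```text
clock: 8.37
position: [620.5, 206.0, 31.0]
tool_rot: [179.9, -0.0, 85.9]
force: [-0.5, 0.4, 0.1]
width: 55.5
```

>>> move_arm(motion=[[[0,0,0],[0,-0.01,0.05],0.65],[[0,0,0],[0,-0.01,0.1],0.65],[[0,0,0],[0,-0.01,0.1],0.65]])

```text
clock: 8.62
position: [619.1, 205.8, 20.2]
tool_rot: [-180.0, 0.0, 85.9]
force: [0.1, 1.1, -0.2]
width: 55.6
```

>>> move_arm(motion=[[[0,0,0],[0,0,0],0.5],[[0,0,0],[0,0,0],0.4],[[0,0,0],[0,0,0],0.3],[[0,0,0],[0,0,0],0.2],[[0,0,0],[0,0,0],0.1],[[0,0,0],[0,0,0],0],[[0,0,0],[0,0,0],0],[[0,0,0],[0,0,0],0],[[0,0,0],[0,0,0],0]], grip_force=50)

```text
clock: 9.37
position: [619.8, 206.0, 20.8]
tool_rot: [179.9, -0.0, 85.9]
force: [0.2, 1.4, 3.2]
width: 27.3
```

```bash
python3 - <<'E'
from h import *
s=robot.read_state();print(s['position'],s['force'],s['width'],s['tool_rot'])
g=grab('scene'); save(g,'pics/s6.png',(210,150,400,300),4)
E
```

```text
[619.8262599  205.96772484  20.815099  ] [0.24750715 1.42228794 3.21044786] 27.300040027143048 [ 1.79935689e+02 -1.87824609e-02  8.59233514e+01]
```

View pics/s6.png

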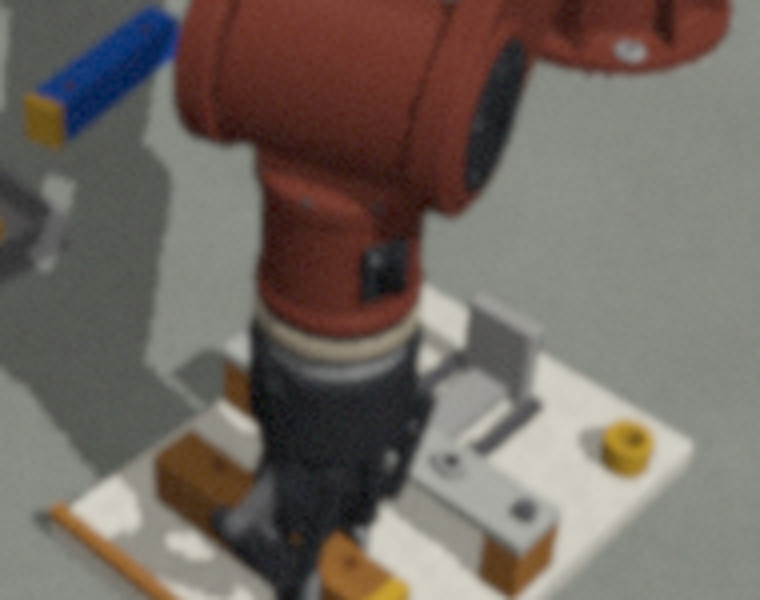

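The opening stopped at 27.3 mm, so the bar is held. I'll lift gently first and check that it stays level.

>>> move_arm(motion=[[[0,0,0],[0,0,-0.03],0],[[0,0,0],[0,0,-0.08],0],[[0,0,0],[0,0,-0.15],0],[[0,0,0],[0,0,-0.25],0],[[0,0,0],[0,0,-0.38],0],[[0,0,0],[0,0,-0.52],0],[[0,0,0],[0,0,-0.65],0],[[0,0,0],[0,0,-0.77],0],[[0,0,0],[0,0,-0.87],0],[[0,0,0],[0,0,-0.93],0]], grip_force=60)

```text
clock: 10.25
position: [620.4, 206.1, 116.0]
tool_rot: [179.8, -0.1, 85.9]
force: [-0.1, 0.1, -2.5]
width: 26.9
```

>>> move_arm(motion=[[[0,0,0],[0,0,-0.06],0],[[0,0,0],[0,0,-0.16],0],[[0,0,0],[0,0,-0.27],0],[[0,0,0],[0,0,-0.38],0],[[0,0,0],[0,0,-0.48],0],[[0,0,0],[0,0,-0.56],0],[[0,0,0],[0,0,-0.6],0],[[0,0,0],[0,0,-0.6],0],[[0,0,0],[0,0,-0.6],0],[[0,0,0],[0,0,-0.6],0]])

```text
clock: 11.08
position: [618.7, 205.7, 172.5]
tool_rot: [-179.9, 0.0, 85.9]
force: [-0.7, -1.1, -2.3]
width: 27.2
```

```bash
python3 - <<'E'
from h import *
s=robot.read_state();print(s['clock'],s['position'],s['force'],s['ft_torque'],s['width'],s['tool_rot'],abs(s['qd']).max())
g=grab('scene'); save(g,'pics/s7.png'); f=grab('top'); save(f,'pics/t7.png')
hsv=cv2.cvtColor(g['pixels'],cv2.COLOR_RGB2HSV)
vv,uu=np.mgrid[0:420,0:560]; P=pt(g,uu.ravel(),vv.ravel()).reshape(420,560,3)
k=(P[...,2]>130)&(P[...,2]<260)&(abs(P[...,0]-620)<60)&(abs(P[...,1]-176)<95)&(hsv[...,1]>100)&(hsv[...,2]>50)&(hsv[...,0]<30)&(hsv[...,0]>7)
Q=P[k]; print(len(Q),Q.min(0),Q.max(0))
for y in range(95,265,15):
    q=Q[abs(Q[:,1]-y)<7.5]
    if len(q)>5: print(y,len(q),np.percentile(q[:,2],[2,98]).round(1),np.percentile(q[:,0],[2,98]).round(1))
E
```

```text
11.0833 [618.68358413 205.71610007 172.5144953 ] [-0.66250966 -1.12435548 -2.2974999 ] [0.00849071 0.01083627 0.00723322] 27.21829773865538 [-1.79918527e+02  2.26858339e-02  8.59243982e+01] 0.2920328498734766
1076 [602.26341029 102.79786431 170.8701459 ] [645.19874749 250.97655144 236.65676875]
110 135 [175.5 206.2] [604.1 627.1]
125 137 [175.7 206.5] [604.7 628.1]
140 86 [174.3 205.9] [605.9 629.3]
155 38 [174.  193.8] [627.7 629.9]
170 23 [175.4 183.3] [629.2 631.4]
185 13 [176.4 205.2] [614.5 632.4]
200 37 [203.1 229.2] [604.  641.8]
215 143 [176.3 231.4] [605.9 637.6]
230 192 [175.2 206.1] [608.7 635.7]
245 272 [173.8 205.8] [609.7 636.3]
```

View pics/s7.png

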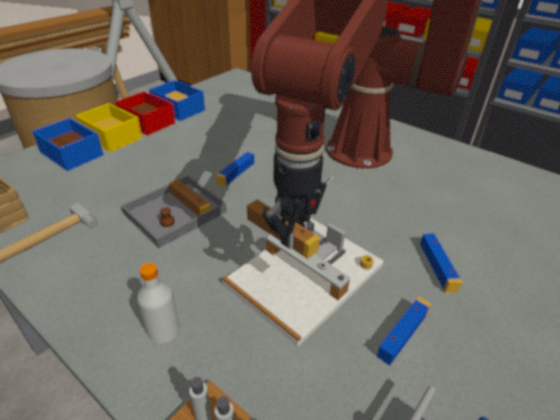

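The bar is level: its top edge reads 206.2 mm at one end and 205.8 mm at the other. Its underside is at about 171 mm, roughly 150 mm above the bed. The torque is near zero and the arm is still. The tab is home, and the bush, tray, spare bar and foot are in place.

```bash
python3 - <<'E'
from h import *
s=robot.read_state();print(s['clock'],s['position'],s['width'],abs(s['qd']).max())
print(robot.sign_off())
E
```

```text
11.1833 [618.56773167 205.70150715 172.23370673] 27.27062001293335 0.10653639282936812
the job is handed in; nothing more can be done
None
```

The job is done and handed in at 11.2 s. The bar is ejected and held level and still, about 150 mm above the jig's bed.

- **Ejecting:** I pushed the tab with closed fingers until the position stalled at its stop, with about 17 N along the push. I then backed off, and the tab measured at its home position again.
- **Lifting:** I gripped the bar at its balance point and lifted it. The last checks showed:
  - the opening steady at 27.3 mm
  - the two ends of the bar within 0.5 mm in height
  - almost no moment at the wrist
- **Other things:** The bush, tray, spare bar, foot and blue bars looked untouched in the last picture. The arm hid the stop block there, but it was in place after the push.
- **Disagreement:** The wrist camera put the bar about 3 mm nearer the robot than the fixed cameras did. I gripped between the two readings, and the fingers had room to spare.

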